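# Close up the spice row

## Robot

A 7-joint arm with a two-finger parallel gripper is mounted at the origin on a cart in front of the work surface, level with it; the furniture and walls round the work are solid. World frame = base frame: x ahead of the robot, y to its left, z up, the work surface at z = 0. Lengths are in m, angles in rad, forces in N, time in s.
With the tool pointing down it reaches from about 0.425 to 1.025 m from the base axis. Payload 3.6 kg.
Tool frame: the origin (TCP) lies at the very end of the fingers, on their centre line; the grasp point (between the pads) lies 19 mm behind it; z points along the fingers, y is the line along which they close (so a half turn about z gives the same grasp; the last joint's range is limited). The gripper opens to 85 mm and grips with 20 to 120 N. Pads are 22 mm wide; open, the fingers measure 114 mm over their backs; the gripper's body (76 mm by 85 mm) begins 54 mm behind the grasp point. The pads swing forward as they close: fully open they stand 13 mm farther back than shut.
Start: joints at [-1.401, 0.591, 0.048, 1.609, -0.033, 0.943, -0.034], TCP at [0.189, 0.7, 0.231] pointing down, gripper open.
Joint ranges: [-2.69, 2.69], [-0.47, 2.24], [-1.27, 1.36], [0.19, 2.51], [-1.53, 4.68], [0.08, 2.07], [-3.09, 3.09]. Speed limits (rad/s): [2.57, 2.57, 3.14, 3.14, 3.14, 3.14, 3.14].

## Interface

Orientations are given as a rotation vector (axis times angle).
In Python, from rig import arm, cams, job gives the robot as it stands.
- The arm moves only by the tool send_rows, never from a script. Its argument "commands" is a list of rows, each an object with "hand": the finger opening in mm, from 0 to 85.4; "translation": the shift along the tool's x, y, z in units of 30 mm (1.0 is 30 mm), a list of three; "spin": the turn about the tool's z in units of 5 degrees (1.0 is 5 degrees). In form: [{"hand": hand, "translation": [x, y, z], "spin": spin}, ...]. A call has 1 to 12 rows; each row shifts and turns the commanded pose from where the row before left it, along the tool's axes as they then stand; what a row does not reach is not made up. A row lasts 1/12 s, in which the tool goes at most 41.7 mm and 7.16 degrees, less where a joint would pass 70% of its speed; a pose out of reach is approached as far as the arm can. A call is refused whole if a number of a shift passes 1 or a number of a turn 1, either way. A call with a gripper value outside its range is refused whole. The fingers move at their own pace and stop on an object; "newtons" is the grip in N (left out, the last holds). Time passes only in rows, so rows that do not move let the fingers close. It gives the time, the measured TCP pose, the force, the opening and the grip force at its end, in the units of the state.
- arm.read_state(): the state, without advancing time (a new reading comes with each control period).
- cams.grab_frame(name): name is "scene" or "top" or "wrist"; returns a dict with "image" (480x640x3 uint8, red, green, blue), "vfov" (degrees; the focal length in pixels is half the picture's height over the tangent of half this angle, whatever the lens; pixels are square), "cx", "cy" (the principal point, pixels), "k1" (the pictures are not rectified: a ray, as slopes to the right and down, at radius r is drawn at 1 + k1 r^2 times it, then the intrinsics apply), "R" (3x3) and "t" (3): a world point X has camera coordinates R X + t. Camera axes: x right, y down, z forward; pixel columns grow to the right and rows downward; lengths in m; the calibration is good to about 2 mm. A picture is of the moment at which its call begins. There is no depth.
- job.job_done(): hands the job in; it is judged then, once.
The state is a dict: "time_s": time; "joints": joint angles; "qvel": joint speeds; "effort": joint torques, N m; "position": TCP position; "tcp_rot": TCP orientation; "wrist_force": force on the tool from outside, world axes, zero at the start; "torque": the same for the moment, N m; "grip_width": finger opening in m; "grasp_force": force on a finger pad.
Only numpy, scipy, OpenCV 4.12 (cv2) and the standard library are available. Lean on these libraries where they do the work, as an engineer would, in place of code of your own. Each camera call takes 0.05 s, during which the arm holds its last target. There are 200 camera calls.

## Task

Tidy the spice rack by pushing with the fingertips only. Push the salt shaker across the worktop into the gap between the two jars and the sliding bookend, until it stands against the rack's back fence beside them; then slide the bookend along the fence until the three stand snugly side by side in line. Do not pinch, lift or tip anything, and leave the other things on the worktop alone.

Things in the scene. Friction and masses are not known exactly. Their poses are not given: they have to be found in the camera images.
- salt_shaker: round clear salt shaker with a grey domed cap, 44 mm diameter, 90 mm tall, about 0.1 kg, loose on the worktop in front of the rack. Origin: centre of its underside, z up. Friction on the worktop about 0.6 (varies by a fifth): a push higher than about 28 mm above the worktop can tip it
- spice_rack: wooden rack that does not shift: low back fence, fixed end at its left, sliding bookend at its right; no floor, no front, the jars stand on the worktop. Origin: on the worktop where the fence's front face meets the fixed end's inner face. x points back through the fence, y along the fence toward the fixed end; the row is at x -41 to 0 mm, y negative. Fence top 46 mm; feet reach 52 mm behind it
- rack_end (a point): middle of the top of the rack's fixed end, 62 mm above the worktop, axes as the rack's. The fixed end is an upright plate 12 mm thick (rack y 0 to +12 mm) and 66 mm deep (rack x -54 to +12 mm)
- bookend (a joint): how far the bookend has slid along the fence toward the fixed end, m; 0 = fully open. Clear length between bookend and fixed end = 0.190 - value; travel 0.10. It slides with about 1.5 N and stays where it is left. With both jars and the shaker in line the row is 126 mm long: snug at about 0.064
- bookend_push (a point): middle of the bookend's outer face (away from the jars), 33 mm above the worktop, axes as the rack's; push it along the rack's +y. The bookend is an upright wooden plate, 12 mm thick (along y), 50 mm deep (rack x -51 to -1 mm), top 63 mm high, hooked over the fence by a saddle 26 mm wide and 59 mm high
- spice_jar_1: round spice jar, dark cap, blue label, 41 mm diameter, 105 mm tall, 0.11 kg, loose, standing in the rack at the fence. Either jar may be the one next to the fixed end. Origin: centre of its underside
- spice_jar_3: round spice jar, dark cap, dark and green label, 41 mm diameter, 105 mm tall, 0.11 kg, loose, standing in the rack at the fence. Either jar may be the one next to the fixed end. Origin: centre of its underside
- pepper_mill: brown wooden pepper mill, 58 mm across, 150 mm tall, at the back left of the rack. Bystander. Origin: centre of its underside
- kitchen_timer: round white and dark wind-up kitchen timer, 58 mm across, 41 mm tall, near the front edge. Bystander. Origin: centre of its underside
- note_pad: yellow square note pad, 75x75x11 mm, near the front edge, left. Bystander. Origin: centre of its underside
- pen: blue pen, 145 mm long, 9 mm thick, lying on the note pad. Bystander. Origin: centre of its underside
- mug_1: white mug, 83 mm wide, 70 mm tall, far left. Bystander. Origin: centre of its underside
- stove_lighter: long stove lighter lying flat, 240 mm long, 19 mm high, behind the sink. Bystander. Origin: centre of its underside
- scissors: scissors with blue handles lying flat, 199 mm long, at the back right. Bystander. Origin: centre of its underside
Not all that is in view belongs to the job. Leave any pink look-alike of the salt_shaker alone.

How it is judged:
On the way, in this order (a step that is already met when the one before it is completed fails the run):
1. the salt shaker stands upright in the gap, against the fence (within 8 mm), while the bookend is still open (x of salt_shaker in the frame of spice_rack between -0.03 and -0.016 m and y of salt_shaker in the frame of spice_rack between -0.17 and -0.09 m and angle between each of salt_shaker, spice_jar_1, spice_jar_3's own z axis and vertical below 0.12 rad and x of spice_jar_1 in the frame of spice_rack between -0.03 and -0.015 m and y of spice_jar_1 in the frame of spice_rack between -0.085 and -0.014 m and x of spice_jar_3 in the frame of spice_rack between -0.03 and -0.015 m and y of spice_jar_3 in the frame of spice_rack between -0.085 and -0.014 m and value of joint bookend below 0.045 m), for 0.2 s.
2. the bookend has been slid up to the row (less than 5 mm of slack left in all) (value of joint bookend above 0.0595 m), for 0.2 s.
At the end, for the whole second after the job is handed in: Salt shaker and both jars stand upright on the worktop in a row, each within 8 mm of the fence, the shaker between the jars and the bookend; the bookend is slid up (joint over 0.0595 m, so that less than about 5 mm of slack is left along the whole row); all at rest (x of salt_shaker in the frame of spice_rack between -0.03 and -0.016 m and y of salt_shaker in the frame of spice_rack between -0.17 and -0.09 m and x of spice_jar_1 in the frame of spice_rack between -0.03 and -0.015 m and y of spice_jar_1 in the frame of spice_rack between -0.085 and -0.014 m and x of spice_jar_3 in the frame of spice_rack between -0.03 and -0.015 m and y of spice_jar_3 in the frame of spice_rack between -0.085 and -0.014 m and angle between each of salt_shaker, spice_jar_1, spice_jar_3's own z axis and vertical below 0.12 rad and value of joint bookend above 0.0595 m and linear speed of each of salt_shaker, spice_jar_1, spice_jar_3 below 0.01 m/s); the robot touches nothing.
It fails at once if the salt shaker is lifted or knocked over (height (world z) of salt_shaker above 0.01 m or height (world z) of salt_shaker below -0.01 m or angle between salt_shaker's own z axis and vertical above 0.35 rad).
It fails at once if the salt shaker is pinched or rammed (over 25 N from the fingers) (contact force between the fingers and salt_shaker above 25 N).
It fails at once if a jar is lifted, knocked over or pulled out of the rack (height (world z) of any of spice_jar_1, spice_jar_3 above 0.01 m or angle between any of spice_jar_1, spice_jar_3's own z axis and vertical above 0.35 rad or x of any of spice_jar_1, spice_jar_3 in the frame of spice_rack below -0.045 m).
It fails at once if a jar is pinched (over 25 N from the fingers) (contact force between the fingers and spice_jar_1 above 25 N or contact force between the fingers and spice_jar_3 above 25 N).
It fails at once if another thing on the worktop is moved by more than 15 mm (distance of any of pepper_mill, kitchen_timer, note_pad, pen, mug_1, stove_lighter, scissors from where it was at the start of the episode above 0.015 m).
It also fails if it takes over 61 s, if anything falls off the work surface, if the arm or the gripper's body presses on something with over 40 N, if the wrist force passes 120 N, or if a joint passes its speed limit or range.

## Working session

There is one attempt and no reset: what is moved stays moved. The work goes in short steps, Python scripts to look and compute and a tool call to move; the robot and the scene stay as the last step left them, time stands still between calls to the robot, and variables do not carry over. Pictures are saved under pics/ and viewed, at most 10 in all, crops included, and the job is handed in when it is done.

Besides the shell and the picture viewer there is one more tool, called after "Call:" as name([rows], argument=value, ...), one row to a line, values as JSON. send_rows: Moves the arm, as the interface text tells. Its arguments: {"type":"object","properties":{"commands":{"type":"array"},"newtons":{"type":"number"}},"required":["commands"]}

```bash
mkdir -p pics
cat > h.py <<'E'
import numpy as np, cv2
from rig import arm, cams, job
def grab(n,f=None):
    d=cams.grab_frame(n)
    if f: cv2.imwrite('pics/'+f,d['image'][:,:,::-1])
    return d
def ray(d,u,v):
    f=240/np.tan(np.radians(d['vfov'])/2)
    K=np.array([[f,0,d['cx']],[0,f,d['cy']],[0,0,1]])
    p=cv2.undistortPoints(np.array([[[u,v]]],float),K,np.array([d['k1'],0,0,0,0.]),).ravel()
    R=np.array(d['R']);t=np.array(d['t'])
    return -R.T@t, R.T@np.array([p[0],p[1],1])
def at(d,u,v,z):
    c,r=ray(d,u,v); return c+r*(z-c[2])/r[2]
def px(d,X):
    f=240/np.tan(np.radians(d['vfov'])/2)
    p=np.array(d['R'])@np.array(X)+d['t']; s=p[:2]/p[2]; s=s*(1+d['k1']*(s@s))
    return f*s+[d['cx'],d['cy']]
E
python3 - <<'E'
from h import *
import pickle
for n in ['scene','top']:
    d=grab(n,n+'0.png'); pickle.dump(d,open(n+'.pkl','wb'))
    print(n,d['vfov'],d['k1'],-np.array(d['R']).T@d['t'])
s=arm.read_state();print({k:np.round(v,3) for k,v in s.items()})
E
```

```text
scene 47.10349441570128 -0.06498650773066779 [-0.22855052 -0.66565716  0.73579529]
top 50.15921077027264 -0.06312312612239018 [0.4069131  0.04102992 1.16945025]
{'time_s': np.float64(0.1), 'joints': array([-1.4  ,  0.592,  0.048,  1.61 , -0.033,  0.943, -0.034]), 'qvel': array([ 0.   , -0.002,  0.002, -0.003,  0.   ,  0.004,  0.   ]), 'effort': array([ 4.0000e-03, -5.5000e+01,  1.5540e+00, -1.9882e+01,  1.0000e-02,
        4.0000e-03,  0.0000e+00]), 'position': array([0.189, 0.699, 0.23 ]), 'tcp_rot': array([-4.130e-01, -3.114e+00,  3.000e-03]), 'wrist_force': array([-0.657,  0.508,  0.142]), 'torque': array([0.053, 0.017, 0.003]), 'grasp_force': np.float64(0.0), 'grip_width': np.float64(0.086)}
```

View pics/scene0.png

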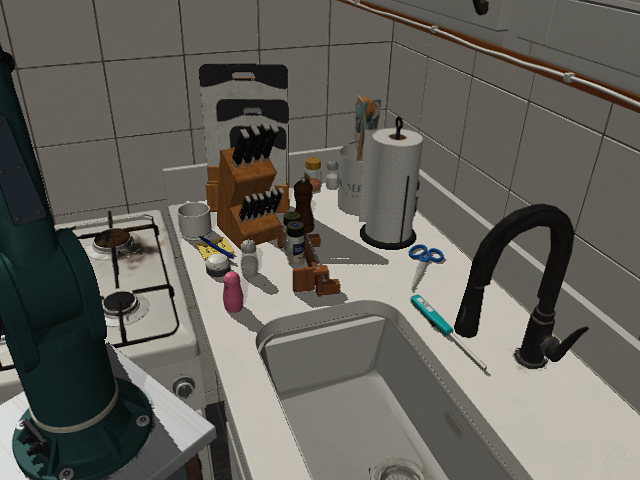

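View pics/top0.png

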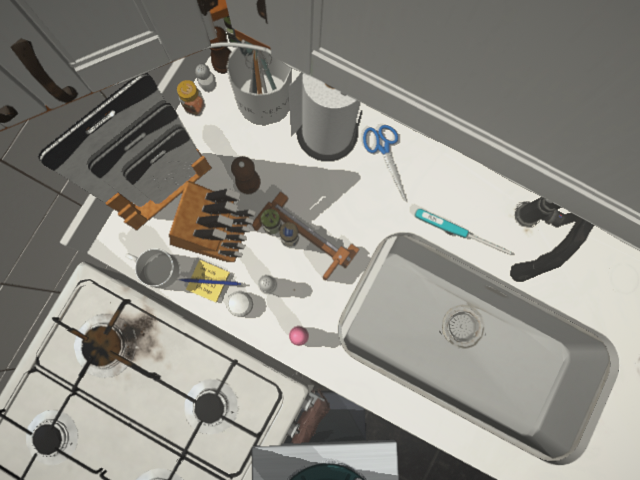

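Scene: shaker at about (250,258), pink decoy at (233,293), jars at (293,235), bookend at (320,280). Top: shaker cap at (267,283), decoy at (299,336), jars at (270,217) and (289,234), fixed end at about (275,203), bookend at about (340,260). I'll zoom in next.

Run:
```python
from h import *
import pickle
a=cv2.imread('pics/top0.png')[160:350,200:400]; cv2.imwrite('pics/tz.png',cv2.resize(a,(800,760))[:600] if 0 else cv2.resize(a[:150],(800,600),interpolation=cv2.INTER_CUBIC))
a=cv2.imread('pics/scene0.png')[190:310,205:365]; cv2.imwrite('pics/sz.png',cv2.resize(a,(800,600),interpolation=cv2.INTER_CUBIC))
d=pickle.load(open('top.pkl','rb'));s=pickle.load(open('scene.pkl','rb'))
for n,u,v,z in [('shaker',267,283,.09),('pink',299,336,.09),('jarA',270,217,.105),('jarB',289,234,.105),('end',275,203,.062),('book',340,262,.06),('timer',239,303,.041)]: print(n,at(d,u,v,z).round(3))
print(px(d,[.189,.7,.23]),px(s,[.189,.7,.23]))
```

```text
shaker [0.5   0.112 0.09 ]
pink [0.388 0.047 0.09 ]
jarA [0.639 0.103 0.105]
jarB [0.601 0.063 0.105]
end [0.68  0.094 0.062]
book [ 0.545 -0.046  0.06 ]
timer [0.462 0.177 0.041]
[-62.28762702 456.52666718] [-18.34354612 158.0900859 ]
```

View pics/tz.png

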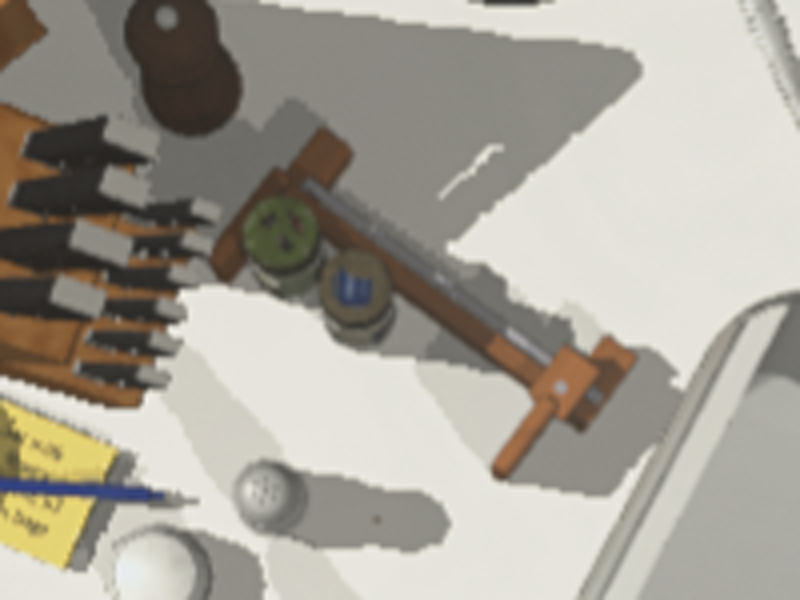

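View pics/sz.png

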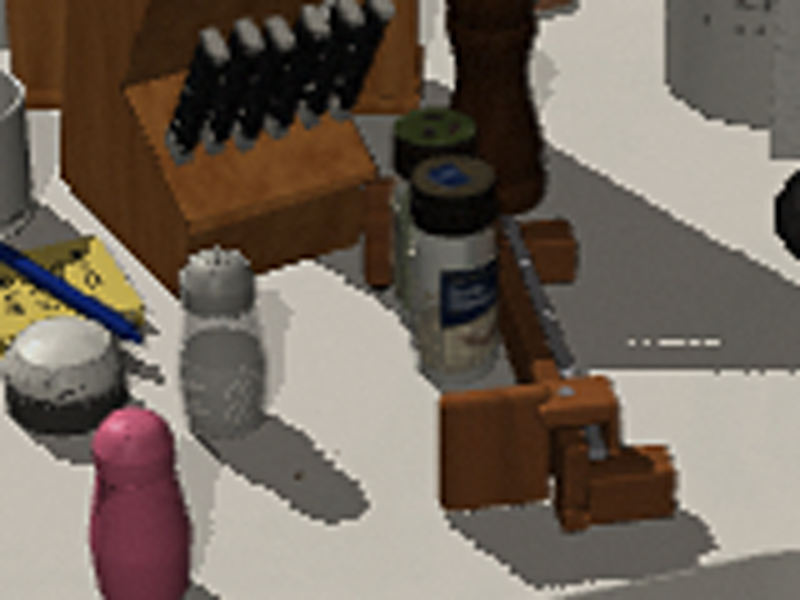

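Run:
```python
from h import *
import pickle
d=pickle.load(open('top.pkl','rb'));s=pickle.load(open('scene.pkl','rb'))
T=lambda u,v,z:at(d,200+u/4,160+v/4,z)
S=lambda u,v,z:at(s,205+u/5,190+v/5,z)
jg=T(282,232,.105);jb=T(356,287,.105);sh=T(266,490,.088)
fe=T(220,268,.062);be=T(503,470,.063)
print('jars',jg,jb,S(437,128,.105),S(454,178,.105),'sh',sh,S(218,265,.085));print('ends',fe,be,np.linalg.norm(fe-be))
print('rail',T(305,185,.05),T(545,355,.05), S(510,222,.05),S(595,445,.05))
print('book S: top front corner outer',S(441,397,.063),'bottom front',S(441,508,0),'bottom back',S(548,497,0), 'top back', S(548,388,.063))
```

```text
jars [0.63657383 0.10161558 0.105     ] [0.60600686 0.06305434 0.105     ] [0.63483901 0.10199225 0.105     ] [0.6039699  0.06412497 0.105     ] sh [0.50155188 0.11304762 0.088     ] [0.50021045 0.11500539 0.085     ]
ends [0.62646864 0.13836537 0.062     ] [ 0.51125647 -0.01347518  0.063     ] 0.1906053446147926
rail [0.67499377 0.09152342 0.05      ] [ 0.57556539 -0.03938439  0.05      ] [0.66197829 0.07850945 0.05      ] [ 0.54189837 -0.07124804  0.05      ]
book S: top front corner outer [ 0.5114238  -0.00955179  0.063     ] bottom front [ 0.51458205 -0.00656802  0.        ] bottom back [ 0.55248436 -0.03736617  0.        ] top back [ 0.54740158 -0.04006329  0.063     ]
```

```bash
cat > fit.py <<'E'
from h import *
import pickle
from scipy.optimize import least_squares
d=pickle.load(open('top.pkl','rb'));s=pickle.load(open('scene.pkl','rb'))
def W(p,X):
    c,n=np.cos(p[2]),np.sin(p[2]); x,y,z=np.array(X)/1000.
    return np.array([p[0]+c*x-n*y,p[1]+n*x+c*y,z])
def C(p,q=0):
    o=-202+p[3]*1000;g1,g2=p[4]*1000,p[5]*1000
    return [(d,50+218/4+150,160+271/4,(-54,6,62)),(d,325,160+472/4,(-51,o+6,63)),
    (s,205+441/5,190+397/5,(-51,o,63)),(s,205+441/5,190+508/5,(-51,o,0)),(s,205+548/5,190+497/5,(-1,o,0)),(s,205+545/5,190+388/5,(-1,o,63)),
    (d,270.5,218,(-20.5,g1,105)),(d,289,231.75,(-20.5,g2,105)),(s,205+437/5,190+128/5,(-20.5,g1,105)),(s,205+454/5,190+178/5,(-20.5,g2,105))]
def r(p):
    e=[]
    for i,u,v,X in C(p): e+=list(px(i,W(p,X))-[u,v])
    return np.array(e)
f=least_squares(r,[.67,.1,-.66,.01,-.03,-.08],loss='soft_l1');p=f.x
if __name__=='__main__':
    print(p.round(4));print(r(p).reshape(-1,2).round(1))
    c,n=np.cos(p[2]),np.sin(p[2])
    for w in ([.501,.114,0],): 
        q=np.array(w[:2])-p[:2]; print('shaker rack',c*q[0]+n*q[1],-n*q[0]+c*q[1])
    o=-202+p[3]*1000
    def box(im,i,x0,x1,y0,y1,z1,col,k,off):
        for z in (0,z1):
            q=[(px(i,W(p,(x,y,z)))-off)*k for x,y in((x0,y0),(x1,y0),(x1,y1),(x0,y1))]
            cv2.polylines(im,[np.int32(q)],True,col,1)
    out=[]
    for nm,i,off,k,(w,h) in(('top',d,(200,160),4,(100,150)),('scene',s,(245,190),4,(100,150))):
        im=cv2.imread(f'pics/{nm}0.png')[off[1]:off[1]+150,off[0]:off[0]+100]; im=cv2.resize(im,(400,600),interpolation=cv2.INTER_CUBIC)
        for b in((-54,12,0,12,62,(0,255,0)),(-51,-1,o,o+12,63,(255,0,255)),(0,12,-200,0,46,(255,255,0))): box(im,i,*b[:5],b[5],k,np.array(off))
        out.append(im)
    cv2.imwrite('pics/ov.png',np.hstack(out))
E
python3 fit.py
```

```text
[ 0.6625  0.1022 -0.6664  0.0191 -0.0165 -0.0656]
[[-0.4  0.5]
 [-3.  -1.2]
 [-0.5  0.5]
 [-0.4  1.7]
 [ 0.1  1.4]
 [ 1.3 -0.1]
 [-0.1  0.2]
 [-0.1  0.1]
 [ 0.4 -0.2]
 [ 0.8 -0.2]]
shaker rack -0.13423505699522692 -0.09049998219099485
```

View pics/ov.png

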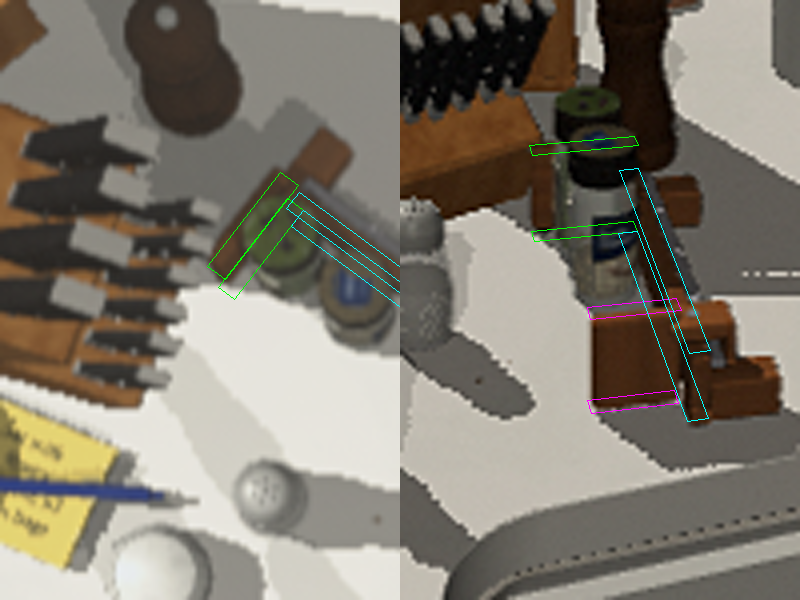

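Run:
```python
from fit import *
def tri(a,b):
    c1,r1=ray(d,200+a[0]/4,160+a[1]/4);c2,r2=ray(s,205+b[0]/5,190+b[1]/5)
    k=np.linalg.lstsq(np.c_[r1,-r2],c2-c1,rcond=None)[0]; A=c1+k[0]*r1;B=c2+k[1]*r2
    return ((A+B)/2).round(3),np.linalg.norm(A-B).round(4)
print('short near',tri((158,375),(215,40)),'short far',tri((205,212),(380,8)))
print('base corner',at(d,235,261,0),at(s,205+190/5,190+300/5,0), 'base right',at(s,205+375/5,190+235/5,0))
print('block front top edge',tri((105,365),(190,222)))
for n,X in dict(st1=(-134,-45,0),st2=(-134,-138,0),b2=(-175,-138,0),fin=(-22,-138,0)).items(): print(n,W(p,X).round(3))
```

```text
short near (array([0.552, 0.162, 0.164]), np.float64(0.0037)) short far (array([0.636, 0.138, 0.157]), np.float64(0.0017))
base corner [0.56043199 0.19042519 0.        ] [0.56253091 0.20353641 0.        ] base right [0.67032843 0.17696598 0.        ]
block front top edge (array([0.575, 0.208, 0.039]), np.float64(0.008))
st1 [0.529 0.15  0.   ]
st2 [0.472 0.077 0.   ]
b2 [0.44  0.102 0.   ]
fin [0.56  0.007 0.   ]
```

The shaker sits at about (0.501, 0.114), which is rack (-134, -90). The timer and knife handles are both close to it. My plan has three steps:
1. Push it diagonally at about -95° with the fingers shut.
2. Cradle-push it into the gap.
3. Slide the bookend.

First I turn the tool.

Call:
send_rows([
  {"hand": 0, "translation": [0, 0, 0], "spin": 1},
  {"hand": 0, "translation": [0, 0, 0], "spin": 1},
  {"hand": 0, "translation": [0, 0, 0], "spin": 1},
  {"hand": 0, "translation": [0, 0, 0], "spin": 1},
  {"hand": 0, "translation": [0, 0, 0], "spin": 1},
  {"hand": 0, "translation": [0, 0, 0], "spin": 1},
  {"hand": 0, "translation": [0, 0, 0], "spin": 1},
  {"hand": 0, "translation": [0, 0, 0], "spin": 1},
  {"hand": 0, "translation": [0, 0, 0], "spin": 1},
  {"hand": 0, "translation": [0, 0, 0], "spin": 1},
  {"hand": 0, "translation": [0, 0, 0], "spin": 1},
  {"hand": 0, "translation": [0, 0, 0], "spin": 1},
], newtons=20)

```text
time_s: 1.1
position: [0.1888, 0.6995, 0.2306]
tcp_rot: [1.92, 2.486, -0.002]
wrist_force: [0.6, 0.3, 0.9]
grip_width: -0.0001
grasp_force: 0.0
```

Call:
send_rows([
  {"hand": 0, "translation": [0, 0, 0], "spin": 1},
  {"hand": 0, "translation": [0, 0, 0], "spin": 1},
  {"hand": 0, "translation": [0, 0, 0], "spin": 1},
  {"hand": 0, "translation": [0, 0, 0], "spin": 1},
  {"hand": 0, "translation": [0, 0, 0], "spin": 0},
])

```text
time_s: 1.52
position: [0.1885, 0.6996, 0.2305]
tcp_rot: [2.319, 2.118, -0.002]
wrist_force: [1.0, -0.5, -0.0]
grip_width: -0.0
grasp_force: 0.0
```

```bash
cat > go.py <<'E'
from h import *
import sys
from scipy.spatial.transform import Rotation as Ro
def tell(*targets):
    s=arm.read_state();M=Ro.from_rotvec(s['tcp_rot']).as_matrix();q=np.array(s['position'])
    print('t',s['time_s'],'pos',q.round(4),'toolx deg',np.degrees(np.arctan2(M[1,0],M[0,0])).round(1),'down',M[:,2].round(3),'F',np.round(s['wrist_force'],1),'w',round(s['grip_width'],4))
    for t in targets:
        print(t,'units',(M.T@(np.array(t)-q)/.03).round(3)); q=np.array(t)
if __name__=='__main__':
    a=list(map(float,sys.argv[1:])); tell(*[a[i:i+3] for i in range(0,len(a),3)])
E
python3 go.py .45 .15 .231 .504 .150 .231 .504 .150 .021
```

```text
t 1.5167 pos [0.1885 0.6996 0.2305] toolx deg 84.8 down [-0.    -0.002 -1.   ] F [ 1.  -0.5 -0. ] w -0.0
[0.45, 0.15, 0.231] units [-1.7457e+01  1.0333e+01  1.1000e-02]
[0.504, 0.15, 0.231] units [ 0.162  1.793 -0.   ]
[0.504, 0.15, 0.021] units [ 1.1e-02 -1.0e-03  7.0e+00]
```

Call:
send_rows([
  {"hand": 0, "translation": [-0.73, 0.43, 0], "spin": 0},
  {"hand": 0, "translation": [-0.73, 0.43, 0], "spin": 0},
  {"hand": 0, "translation": [-0.73, 0.43, 0], "spin": 0},
  {"hand": 0, "translation": [-0.73, 0.43, 0], "spin": 0},
  {"hand": 0, "translation": [-0.73, 0.43, 0], "spin": 0},
  {"hand": 0, "translation": [-0.73, 0.43, 0], "spin": 0},
  {"hand": 0, "translation": [-0.73, 0.43, 0], "spin": 0},
  {"hand": 0, "translation": [-0.73, 0.43, 0], "spin": 0},
  {"hand": 0, "translation": [-0.73, 0.43, 0], "spin": 0},
  {"hand": 0, "translation": [-0.73, 0.43, 0], "spin": 0},
  {"hand": 0, "translation": [-0.73, 0.43, 0], "spin": 0},
  {"hand": 0, "translation": [-0.73, 0.43, 0], "spin": 0},
])

```text
time_s: 2.52
position: [0.32, 0.4231, 0.2312]
tcp_rot: [2.315, 2.123, -0.0]
wrist_force: [0.4, -0.8, 0.1]
grip_width: 0.0
grasp_force: 0.0
```

Call:
send_rows([
  {"hand": 0, "translation": [-0.73, 0.43, 0], "spin": 0},
  {"hand": 0, "translation": [-0.73, 0.43, 0], "spin": 0},
  {"hand": 0, "translation": [-0.73, 0.43, 0], "spin": 0},
  {"hand": 0, "translation": [-0.73, 0.43, 0], "spin": 0},
  {"hand": 0, "translation": [-0.73, 0.43, 0], "spin": 0},
  {"hand": 0, "translation": [-0.73, 0.43, 0], "spin": 0},
  {"hand": 0, "translation": [-0.73, 0.43, 0], "spin": 0},
  {"hand": 0, "translation": [-0.73, 0.43, 0], "spin": 0},
  {"hand": 0, "translation": [-0.73, 0.43, 0], "spin": 0},
  {"hand": 0, "translation": [-0.73, 0.43, 0], "spin": 0},
  {"hand": 0, "translation": [-0.73, 0.43, 0], "spin": 0},
  {"hand": 0, "translation": [0, 0, 0], "spin": 0},
])

```text
time_s: 3.52
position: [0.4417, 0.1666, 0.2317]
tcp_rot: [2.322, 2.112, 0.0]
wrist_force: [0.2, -0.1, -0.3]
grip_width: -0.0
grasp_force: 0.0
```

```bash
python3 go.py .504 .150 .231 .504 .150 .021
```

```text
t 3.5167 pos [0.4417 0.1666 0.2317] toolx deg 84.6 down [ 0.002 -0.002 -1.   ] F [ 0.2 -0.1 -0.3] w -0.0
[0.504, 0.15, 0.231] units [-0.354  2.121  0.03 ]
[0.504, 0.15, 0.021] units [ 0.012 -0.015  7.   ]
```

Next I go over the descent point, stop at z 0.12 and check there.

Call:
send_rows([
  {"hand": 0, "translation": [-0.09, 0.53, 0], "spin": 0},
  {"hand": 0, "translation": [-0.09, 0.53, 0], "spin": 0},
  {"hand": 0, "translation": [-0.09, 0.53, 0], "spin": 0},
  {"hand": 0, "translation": [-0.09, 0.53, 0], "spin": 0},
  {"hand": 0, "translation": [0, 0, 0.6], "spin": 0},
  {"hand": 0, "translation": [0, 0, 0.6], "spin": 0},
  {"hand": 0, "translation": [0, 0, 0.6], "spin": 0},
  {"hand": 0, "translation": [0, 0, 0.6], "spin": 0},
  {"hand": 0, "translation": [0, 0, 0.6], "spin": 0},
  {"hand": 0, "translation": [0, 0, 0.6], "spin": 0},
  {"hand": 0, "translation": [0, 0, 0], "spin": 0},
  {"hand": 0, "translation": [0, 0, 0], "spin": 0},
])

```text
time_s: 4.52
position: [0.5013, 0.1555, 0.1227]
tcp_rot: [-2.316, -2.121, 0.003]
wrist_force: [-0.4, 0.6, -0.1]
grip_width: -0.0001
grasp_force: 0.0
```

```bash
python3 go.py .504 .150 .021
python3 - <<'E'
from h import *
a=grab('top');b=grab('scene')
A=cv2.resize(a['image'][150:350,180:313],(400,600),interpolation=cv2.INTER_CUBIC)
B=cv2.resize(b['image'][150:300,190:290],(400,600),interpolation=cv2.INTER_CUBIC)
cv2.imwrite('pics/c1.png',np.hstack([A,B])[:,:,::-1])
E
```

```text
t 4.5167 pos [0.5013 0.1555 0.1227] toolx deg 85.0 down [-0.002 -0.001 -1.   ] F [-0.4  0.6 -0.1] w -0.0001
[0.504, 0.15, 0.021] units [-0.173  0.115  3.39 ]
```

View pics/c1.png

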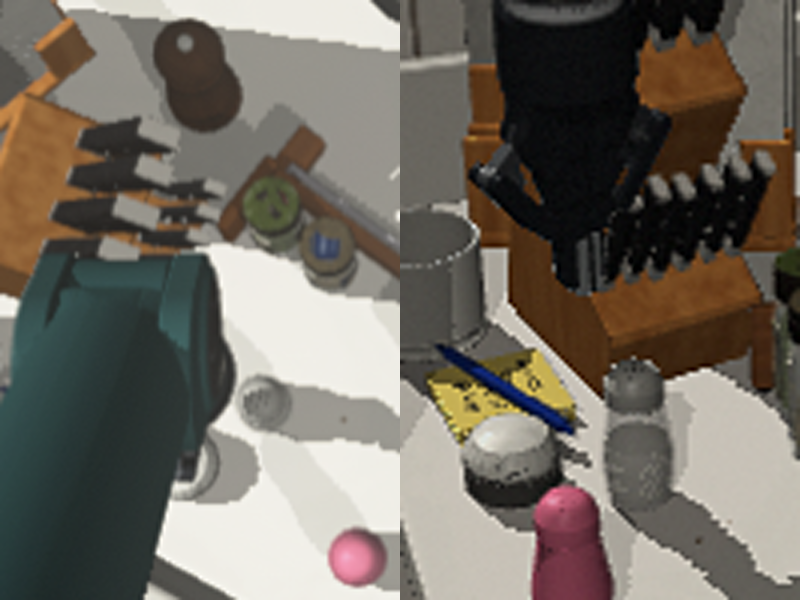

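The view shows the fingers above the gap between timer and shaker, with the right knuckle near the knife handles but clear of them. I lower straight down in steps and watch the force.

Call:
send_rows([
  {"hand": 0, "translation": [-0.14, 0.04, 0.3], "spin": 0},
  {"hand": 0, "translation": [0, 0, 0.4], "spin": 0},
  {"hand": 0, "translation": [0, 0, 0.4], "spin": 0},
  {"hand": 0, "translation": [0, 0, 0.4], "spin": 0},
  {"hand": 0, "translation": [0, 0, 0.4], "spin": 0},
  {"hand": 0, "translation": [0, 0, 0], "spin": 0},
])

```text
time_s: 5.12
position: [0.5022, 0.1506, 0.0651]
tcp_rot: [-2.318, -2.12, 0.003]
wrist_force: [-0.4, 0.8, 0.4]
grip_width: -0.0001
grasp_force: 0.0
```

```bash
python3 go.py .5025 .150 .021
```

```text
t 5.1167 pos [0.5022 0.1506 0.0651] toolx deg 84.9 down [-0.002 -0.001 -1.   ] F [-0.4  0.8  0.4] w -0.0001
[0.5025, 0.15, 0.021] units [-0.019  0.015  1.471]
```

Call:
send_rows([
  {"hand": 0, "translation": [0, 0, 0.25], "spin": 0},
  {"hand": 0, "translation": [0, 0, 0.25], "spin": 0},
  {"hand": 0, "translation": [0, 0, 0.25], "spin": 0},
  {"hand": 0, "translation": [0, 0, 0.25], "spin": 0},
  {"hand": 0, "translation": [0, 0, 0.25], "spin": 0},
  {"hand": 0, "translation": [0, 0, 0.2], "spin": 0},
  {"hand": 0, "translation": [0, 0, 0], "spin": 0},
  {"hand": 0, "translation": [0, 0, 0], "spin": 0},
])

```text
time_s: 5.78
position: [0.5026, 0.1509, 0.0223]
tcp_rot: [-2.318, -2.12, 0.001]
wrist_force: [0.1, 0.2, -0.2]
grip_width: -0.0003
grasp_force: 0.0
```

```bash
python3 go.py .4975 .093 .021
python3 - <<'E'
from h import *
a=grab('top');b=grab('scene')
A=cv2.resize(a['image'][190:340,200:300],(400,600),interpolation=cv2.INTER_CUBIC)
B=cv2.resize(b['image'][190:290,190:290],(400,400),interpolation=cv2.INTER_CUBIC)
B=np.vstack([B,np.zeros((200,400,3),np.uint8)])
cv2.imwrite('pics/c2.png',np.hstack([A,B])[:,:,::-1])
E
```

```text
t 5.7833 pos [0.5026 0.1509 0.0223] toolx deg 84.9 down [-0.001 -0.    -1.   ] F [ 0.1  0.2 -0.2] w -0.0003
[0.4975, 0.093, 0.021] units [-1.938  0.002  0.045]
```

View pics/c2.png

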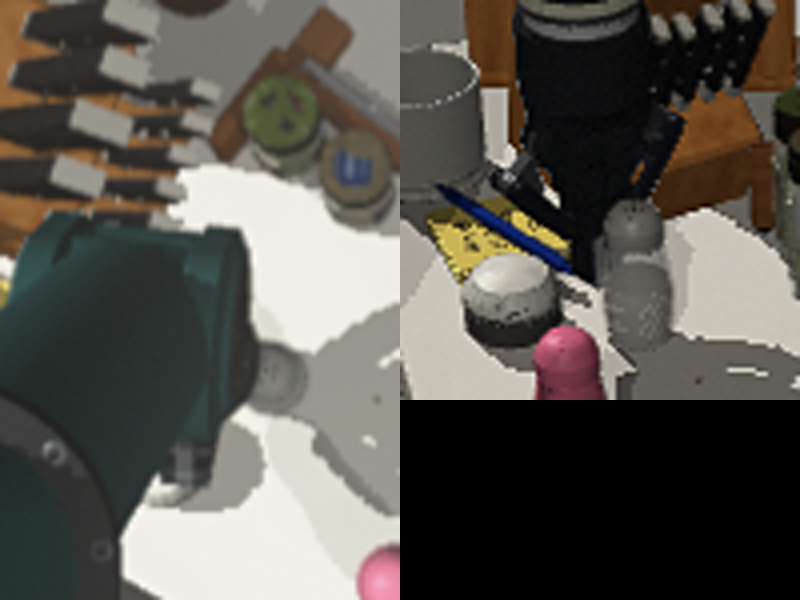

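The fingers are down between timer and shaker with no force on the wrist. Now I push.

Call:
send_rows([
  {"hand": 0, "translation": [-0.1, 0, 0], "spin": 0},
  {"hand": 0, "translation": [-0.12, 0, 0], "spin": 0},
  {"hand": 0, "translation": [-0.12, 0, 0], "spin": 0},
  {"hand": 0, "translation": [-0.12, 0, 0], "spin": 0},
  {"hand": 0, "translation": [-0.12, 0, 0], "spin": 0},
  {"hand": 0, "translation": [-0.12, 0, 0], "spin": 0},
  {"hand": 0, "translation": [-0.12, 0, 0], "spin": 0},
  {"hand": 0, "translation": [-0.12, 0, 0], "spin": 0},
  {"hand": 0, "translation": [-0.12, 0, 0], "spin": 0},
  {"hand": 0, "translation": [-0.12, 0, 0], "spin": 0},
  {"hand": 0, "translation": [-0.12, 0, 0], "spin": 0},
  {"hand": 0, "translation": [-0.12, 0, 0], "spin": 0},
])

```text
time_s: 6.88
position: [0.4991, 0.1083, 0.0228]
tcp_rot: [2.318, 2.12, 0.0]
wrist_force: [0.0, 1.5, 1.3]
grip_width: -0.0002
grasp_force: 0.9
```

Call:
send_rows([
  {"hand": 0, "translation": [-0.12, 0, 0], "spin": 0},
  {"hand": 0, "translation": [-0.12, 0, 0], "spin": 0},
  {"hand": 0, "translation": [-0.12, 0, 0], "spin": 0},
  {"hand": 0, "translation": [-0.12, 0, 0], "spin": 0},
  {"hand": 0, "translation": [-0.12, 0, 0], "spin": 0},
  {"hand": 0, "translation": [0, 0, 0], "spin": 0},
])

```text
time_s: 7.38
position: [0.4972, 0.0893, 0.0228]
tcp_rot: [2.32, 2.118, -0.001]
wrist_force: [0.2, 0.1, -0.4]
grip_width: 0.0002
grasp_force: 0.0
```

```bash
python3 go.py
python3 - <<'E'
from h import *
import pickle
a=grab('top');b=grab('scene'); pickle.dump((a,b),open('c3.pkl','wb'))
A=cv2.resize(a['image'][190:340,200:300],(400,600),interpolation=cv2.INTER_CUBIC)
B=cv2.resize(b['image'][190:290,210:310],(400,400),interpolation=cv2.INTER_CUBIC)
B=np.vstack([B,np.zeros((200,400,3),np.uint8)])
cv2.imwrite('pics/c3.png',np.hstack([A,B])[:,:,::-1])
E
```

```text
t 7.3833 pos [0.4972 0.0893 0.0228] toolx deg 84.8 down [-0.    -0.001 -1.   ] F [ 0.2  0.1 -0.4] w 0.0002
```

View pics/c3.png

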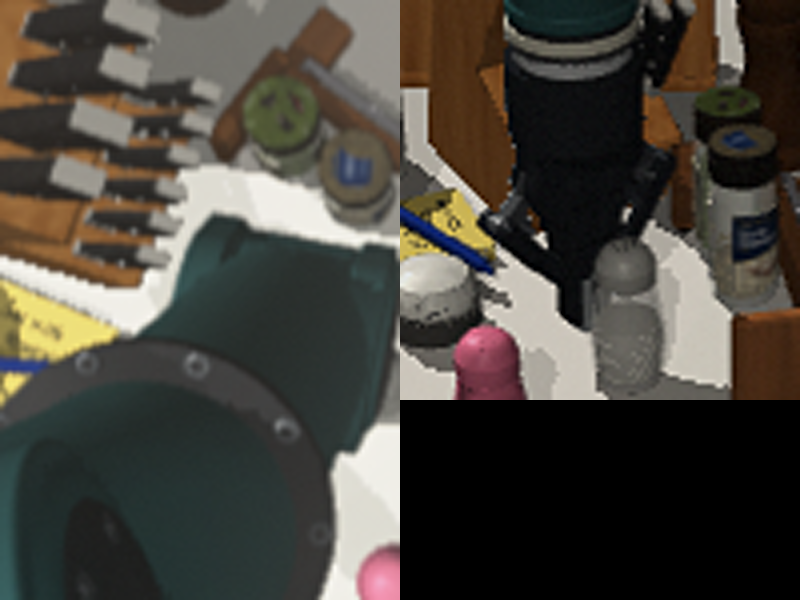

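Shaker upright, cap at about scene (266,256). I locate it and work out the path for stage 2.

Run:
```python
from fit import *
from go import tell
a,b=pickle.load(open('c3.pkl','rb'))
sh=at(b,266.2,256.2,.085);print('shaker',sh, 'base mid check',px(b,[sh[0],sh[1],0]))
c,n=np.cos(p[2]),np.sin(p[2]);q=sh[:2]-p[:2];print('rack',c*q[0]+n*q[1],-n*q[0]+c*q[1])
st=[.497,.0555,0];q=np.array(st[:2])-p[:2];print('rack by contact',c*q[0]+n*q[1],-n*q[0]+c*q[1])
```

```text
shaker [0.48674986 0.04698017 0.085     ] base mid check [267.26497707 287.8228347 ]
rack -0.10400847713520647 -0.1519904561346094
rack by contact -0.10121773111681176 -0.1389572436885097
```

```bash
python3 - <<'E'
from fit import *
a,b=pickle.load(open('c3.pkl','rb'))
sh=at(b,266.3,252.9,.085);print('shaker',sh, 'base',px(b,[sh[0],sh[1],0]))
c,n=np.cos(p[2]),np.sin(p[2]);q=sh[:2]-p[:2];print('rack',c*q[0]+n*q[1],-n*q[0]+c*q[1])
for X in ((-180,-141,0),(-45,-141,0)): print(W(p,X))
E
python3 go.py .4972 .110 .0228 .4972 .110 .13
```

```text
shaker [0.49653748 0.05608156 0.085     ] base [267.34996383 284.35759499]
rack -0.1019407923099406 -0.13878601125016188
[0.43380946 0.10259326 0.        ]
[0.53992795 0.01914346 0.        ]
t 7.4833 pos [0.4972 0.0899 0.0227] toolx deg 84.8 down [-0.    -0.001 -1.   ] F [ 0.1 -0.1 -0.1] w 0.0
[0.4972, 0.11, 0.0228] units [ 0.668 -0.06  -0.004]
[0.4972, 0.11, 0.13] units [-3.000e-03 -1.000e-03 -3.573e+00]
```

```bash
python3 go.py .458 .102 .0225
```

```text
t 7.4833 pos [0.4972 0.0899 0.0227] toolx deg 84.8 down [-0.    -0.001 -1.   ] F [ 0.1 -0.1 -0.1] w 0.0
[0.458, 0.102, 0.0225] units [ 0.285 -1.337  0.007]
```

Call:
send_rows([
  {"hand": 0, "translation": [0.3, 0, 0], "spin": 0},
  {"hand": 0, "translation": [0, -0.45, 0], "spin": 0},
  {"hand": 0, "translation": [0, -0.45, 0], "spin": 0},
  {"hand": 0, "translation": [0, -0.45, 0], "spin": 0},
  {"hand": 0, "translation": [0, 0, 0], "spin": -1},
  {"hand": 0, "translation": [0, 0, 0], "spin": -1},
  {"hand": 0, "translation": [0, 0, 0], "spin": -1},
  {"hand": 0, "translation": [0, 0, 0], "spin": -1},
  {"hand": 0, "translation": [0, 0, 0], "spin": -1},
  {"hand": 0, "translation": [0, 0, 0], "spin": -1},
  {"hand": 0, "translation": [0, 0, 0], "spin": -1},
  {"hand": 0, "translation": [0, 0, 0], "spin": -1},
])

```text
time_s: 8.48
position: [0.458, 0.104, 0.0227]
tcp_rot: [-1.446, -2.789, 0.0]
wrist_force: [0.0, -0.4, 0.0]
grip_width: 0.0004
grasp_force: 0.0
```

Call:
send_rows([
  {"hand": 24, "translation": [0, 0, 0], "spin": -1},
  {"hand": 24, "translation": [0, 0, 0], "spin": -1},
  {"hand": 24, "translation": [0, 0, 0], "spin": -1},
  {"hand": 24, "translation": [0, 0, 0], "spin": -0.4},
  {"hand": 24, "translation": [0, 0, 0], "spin": 0},
  {"hand": 24, "translation": [0, 0, 0], "spin": 0},
])

```text
time_s: 8.98
position: [0.458, 0.1037, 0.0228]
tcp_rot: [1.028, 2.969, 0.0]
wrist_force: [-0.5, -0.7, 0.8]
grip_width: 0.024
grasp_force: 0.0
```

Run:
```python
from fit import *
from go import tell
Z=.0215
tell(*[[*W(p,(x,-139,0))[:2],Z] for x in (-140,-50)])
```

```text
t 8.9833 pos [0.458  0.1037 0.0228] toolx deg 141.8 down [ 0.  0. -1.] F [-0.5 -0.7  0.8] w 0.024
[np.float64(0.4664882706499425), np.float64(0.07943951920776447), 0.0215] units [-0.722 -0.459  0.042]
[np.float64(0.5372339245343856), np.float64(0.02380632357365957), 0.0215] units [-3.  0. -0.]
```

Line up sideways, then push gently along the rack's +x.

Call:
send_rows([
  {"hand": 24, "translation": [0, -0.46, 0], "spin": 0},
  {"hand": 24, "translation": [-0.3, 0, 0.03], "spin": 0},
  {"hand": 24, "translation": [-0.3, 0, 0], "spin": 0},
  {"hand": 24, "translation": [-0.12, 0, 0], "spin": 0},
  {"hand": 24, "translation": [-0.12, 0, 0], "spin": 0},
  {"hand": 24, "translation": [-0.12, 0, 0], "spin": 0},
  {"hand": 24, "translation": [-0.12, 0, 0], "spin": 0},
  {"hand": 24, "translation": [-0.12, 0, 0], "spin": 0},
  {"hand": 24, "translation": [-0.12, 0, 0], "spin": 0},
  {"hand": 24, "translation": [-0.12, 0, 0], "spin": 0},
  {"hand": 24, "translation": [-0.12, 0, 0], "spin": 0},
  {"hand": 24, "translation": [-0.12, 0, 0], "spin": 0},
])

```text
time_s: 9.98
position: [0.4889, 0.0612, 0.0219]
tcp_rot: [-1.025, -2.969, 0.001]
wrist_force: [0.0, 0.8, 0.1]
grip_width: 0.0242
grasp_force: 0.6
```

Call:
send_rows([
  {"hand": 24, "translation": [-0.12, 0, 0], "spin": 0},
  {"hand": 24, "translation": [-0.12, 0, 0], "spin": 0},
  {"hand": 24, "translation": [-0.12, 0, 0], "spin": 0},
  {"hand": 24, "translation": [-0.12, 0, 0], "spin": 0},
  {"hand": 24, "translation": [-0.12, 0, 0], "spin": 0},
  {"hand": 24, "translation": [0, 0, 0], "spin": 0},
])

```text
time_s: 10.48
position: [0.5043, 0.0495, 0.022]
tcp_rot: [1.027, 2.968, 0.0]
wrist_force: [0.8, -0.7, -0.3]
grip_width: 0.024
grasp_force: 0.1
```

Run:
```python
from fit import *
from go import tell
tell([*W(p,(-51,-139,0))[:2],.022])
a=grab('top');b=grab('scene');pickle.dump((a,b),open('c4.pkl','wb'))
A=cv2.resize(a['image'][190:340,220:320],(400,600),interpolation=cv2.INTER_CUBIC)
B=cv2.resize(b['image'][180:330,240:340],(400,600),interpolation=cv2.INTER_CUBIC)
cv2.imwrite('pics/c4.png',np.hstack([A,B])[:,:,::-1])
```

```text
t 10.4833 pos [0.5043 0.0495 0.022 ] toolx deg 141.8 down [ 0.001 -0.    -1.   ] F [ 0.8 -0.7 -0.3] w 0.024
[np.float64(0.5364478617134473), np.float64(0.024424470191816303), 0.022] units [-1.359  0.006  0.   ]
```

View pics/c4.png

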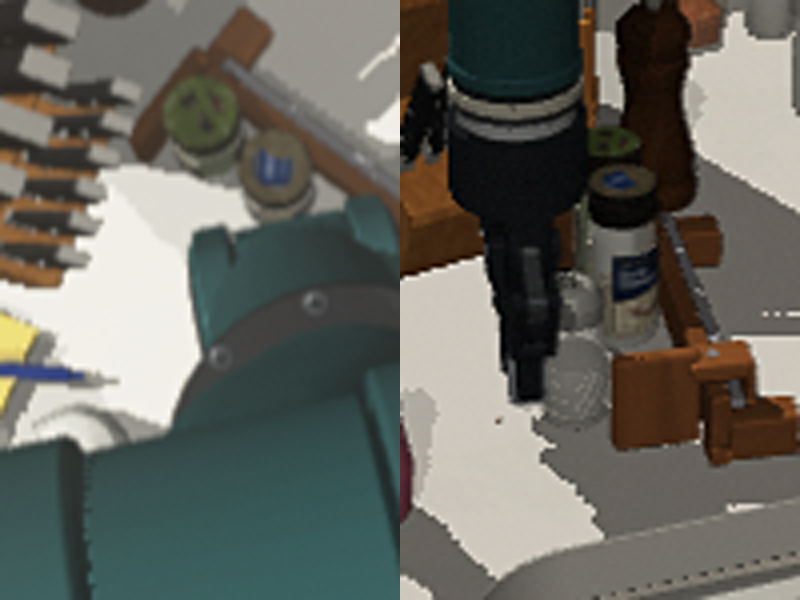

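The shaker is upright, just ahead of the bookend's front edge. I nudge 3 mm toward the jars while pushing on.

Call:
send_rows([
  {"hand": 24, "translation": [-0.1, 0.03, 0], "spin": 0},
  {"hand": 24, "translation": [-0.1, 0.03, 0], "spin": 0},
  {"hand": 24, "translation": [-0.1, 0.03, 0], "spin": 0},
  {"hand": 24, "translation": [-0.1, 0.03, 0], "spin": 0},
  {"hand": 24, "translation": [-0.1, 0, 0], "spin": 0},
  {"hand": 24, "translation": [-0.1, 0, 0], "spin": 0},
  {"hand": 24, "translation": [-0.1, 0, 0], "spin": 0},
  {"hand": 24, "translation": [-0.1, 0, 0], "spin": 0},
  {"hand": 24, "translation": [-0.1, 0, 0], "spin": 0},
])

```text
time_s: 11.33
position: [0.527, 0.0362, 0.0219]
tcp_rot: [1.026, 2.969, 0.0]
wrist_force: [-0.8, 1.1, 0.6]
grip_width: 0.0241
grasp_force: 0.5
```

Call:
send_rows([
  {"hand": 24, "translation": [-0.08, 0, 0], "spin": 0},
  {"hand": 24, "translation": [-0.08, 0, 0], "spin": 0},
  {"hand": 24, "translation": [-0.08, 0, 0], "spin": 0},
  {"hand": 24, "translation": [-0.08, 0, 0], "spin": 0},
])

```text
time_s: 11.67
position: [0.5343, 0.0303, 0.0219]
tcp_rot: [-1.026, -2.969, 0.0]
wrist_force: [-0.8, 0.1, -1.1]
grip_width: 0.0238
grasp_force: 0.5
```

Run:
```python
from fit import *
from go import tell
tell([*W(p,(-51,-136,0))[:2],.022])
```

```text
t 11.6667 pos [0.5343 0.0303 0.0219] toolx deg 141.9 down [-0. -0. -1.] F [-0.8  0.1 -1.1] w 0.0238
[np.float64(0.5383023015679175), np.float64(0.026782658654631072), 0.022] units [-0.176 -0.01  -0.004]
```

Call:
send_rows([
  {"hand": 24, "translation": [-0.06, 0, 0], "spin": 0},
  {"hand": 24, "translation": [-0.06, 0, 0], "spin": 0},
  {"hand": 24, "translation": [0, 0, 0], "spin": 0},
])

```text
time_s: 11.92
position: [0.5375, 0.028, 0.022]
tcp_rot: [1.026, 2.969, 0.0]
wrist_force: [-0.5, 0.3, -0.1]
grip_width: 0.024
grasp_force: 0.4
```

Call:
send_rows([
  {"hand": 24, "translation": [-0.05, 0, 0], "spin": 0},
  {"hand": 24, "translation": [0, 0, 0], "spin": 0},
])

```text
time_s: 12.08
position: [0.5384, 0.0272, 0.0219]
tcp_rot: [1.026, 2.969, -0.0]
wrist_force: [-1.0, 0.8, 1.0]
grip_width: 0.0242
grasp_force: 0.6
```

Call:
send_rows([
  {"hand": 24, "translation": [-0.05, 0, 0], "spin": 0},
  {"hand": 24, "translation": [0, 0, 0], "spin": 0},
])

```text
time_s: 12.25
position: [0.5395, 0.0263, 0.0219]
tcp_rot: [1.026, 2.969, 0.0]
wrist_force: [-0.5, 1.4, 0.6]
grip_width: 0.024
grasp_force: 0.7
```

Not yet at the fence, so I continue in 1.5 mm steps.

Call:
send_rows([
  {"hand": 24, "translation": [-0.05, 0, 0], "spin": 0},
  {"hand": 24, "translation": [0, 0, 0], "spin": 0},
])

```text
time_s: 12.42
position: [0.5407, 0.0254, 0.0219]
tcp_rot: [-1.026, -2.969, 0.0]
wrist_force: [-1.5, 1.0, 1.5]
grip_width: 0.0238
grasp_force: 0.8
```

Call:
send_rows([
  {"hand": 24, "translation": [-0.05, 0, 0], "spin": 0},
  {"hand": 24, "translation": [0, 0, 0], "spin": 0},
])

```text
time_s: 12.58
position: [0.5408, 0.025, 0.0218]
tcp_rot: [-1.024, -2.968, 0.0]
wrist_force: [-2.6, 2.7, 2.5]
grip_width: 0.024
grasp_force: 1.7
```

Run:
```python
from fit import *
from go import tell
tell([*W(p,(-51,-136,0))[:2],.022])
b=grab('scene')
for X in ((-51,-136),(-22,-136)): print(px(b,W(p,(*X,0))),px(b,W(p,(*X,90))))
B=cv2.resize(b['image'][190:310,240:350],(733,800)[:2] if 0 else (550,600),interpolation=cv2.INTER_CUBIC)
cv2.imwrite('pics/c5.png',B[:,:,::-1])
```

```text
t 12.5833 pos [0.5408 0.025  0.0218] toolx deg 141.9 down [-0.002  0.    -1.   ] F [-2.6  2.7  2.5] w 0.024
[np.float64(0.5383023015679175), np.float64(0.026782658654631072), 0.022] units [ 0.102 -0.006 -0.007]
[289.16140933 281.26349518] [288.91342468 248.0601028 ]
[301.54360354 279.91335624] [301.77961627 246.79358326]
```

View pics/c5.png

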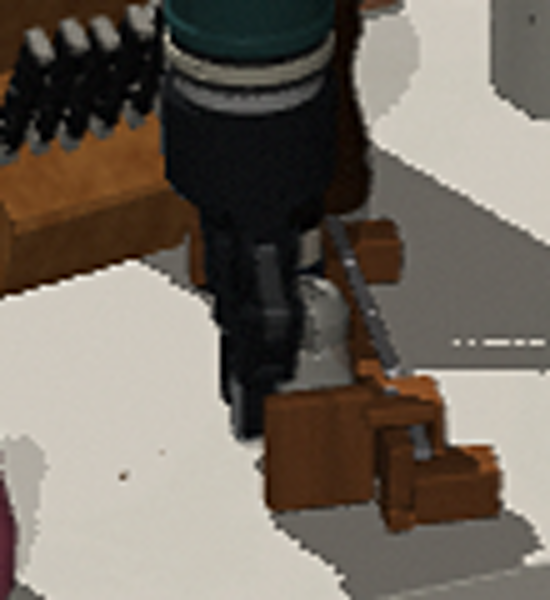

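Motion stalled and the push force rose, so the shaker is against the fence. I back straight out and raise.

Call:
send_rows([
  {"hand": 24, "translation": [0.1, 0, 0], "spin": 0},
  {"hand": 24, "translation": [0.2, 0, 0], "spin": 0},
  {"hand": 24, "translation": [0.5, 0, 0], "spin": 0},
  {"hand": 24, "translation": [0.7, 0, 0], "spin": 0},
  {"hand": 24, "translation": [0.7, 0, 0], "spin": 0},
  {"hand": 0, "translation": [0, 0, -0.9], "spin": 0},
  {"hand": 0, "translation": [0, 0, -0.9], "spin": 0},
  {"hand": 0, "translation": [0, 0, -0.9], "spin": 0},
  {"hand": 0, "translation": [0, 0, -0.9], "spin": 0},
  {"hand": 0, "translation": [0, 0, -0.9], "spin": 0},
  {"hand": 0, "translation": [0, 0, 0], "spin": 0},
])

```text
time_s: 13.55
position: [0.4924, 0.0663, 0.1613]
tcp_rot: [1.023, 2.962, 0.008]
wrist_force: [0.6, 0.3, 0.1]
grip_width: -0.0001
grasp_force: 0.0
```

Run:
```python
from fit import *
from go import tell
tell([*W(p,(-28,-222,0))[:2],.155],[*W(p,(-28,-222,0))[:2],.036])
b=grab('scene');a=grab('top')
A=cv2.resize(a['image'][190:290,250:350],(500,500),interpolation=cv2.INTER_CUBIC)
B=cv2.resize(b['image'][200:300,260:320],(300,500),interpolation=cv2.INTER_CUBIC)
cv2.imwrite('pics/c6.png',np.hstack([A,B])[:,:,::-1])
```

```text
t 13.55 pos [0.4924 0.0663 0.1613] toolx deg 141.9 down [ 0.01   0.002 -1.   ] F [0.6 0.3 0.1] w -0.0001
[np.float64(0.5032211372880193), np.float64(-0.05503611616366352), 0.155] units [-2.778 -2.962  0.204]
[np.float64(0.5032211372880193), np.float64(-0.05503611616366352), 0.036] units [ 0.025 -0.029  3.966]
```

View pics/c6.png

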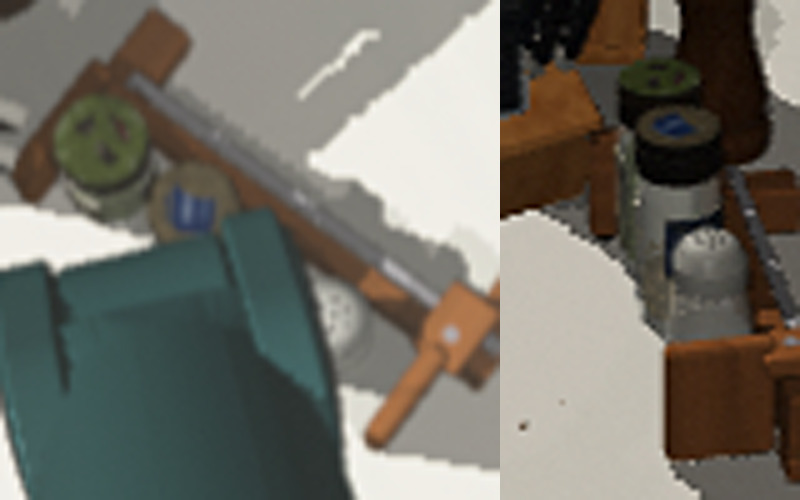

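The shaker stands at the fence (cap at scene ≈(302,248), as predicted for the fence position). It is between the jars and the still-open bookend. Next I go over to the bookend's outer side.

Call:
send_rows([
  {"hand": 0, "translation": [0, -0.7, 0], "spin": 1},
  {"hand": 0, "translation": [0, 0, 0], "spin": -1},
  {"hand": 0, "translation": [0, -0.65, 0], "spin": 0},
  {"hand": 0, "translation": [0, -0.65, 0], "spin": 0},
  {"hand": 0, "translation": [0, -0.65, 0], "spin": 0},
  {"hand": 0, "translation": [-0.7, 0, 0], "spin": 0},
  {"hand": 0, "translation": [-0.7, 0, 0], "spin": 0},
  {"hand": 0, "translation": [-0.7, 0, 0], "spin": 0},
  {"hand": 0, "translation": [-0.7, 0, 0], "spin": 0},
])

```text
time_s: 14.4
position: [0.5061, -0.0495, 0.1553]
tcp_rot: [-1.025, -2.967, 0.001]
wrist_force: [0.5, -0.4, 0.2]
grip_width: 0.0
grasp_force: 0.0
```

Call:
send_rows([
  {"hand": 0, "translation": [0, 0, 0], "spin": 1},
  {"hand": 0, "translation": [0, 0, 0], "spin": 1},
  {"hand": 0, "translation": [0, 0, 0], "spin": 1},
  {"hand": 0, "translation": [0, 0, 0], "spin": 1},
  {"hand": 0, "translation": [0, 0, 0], "spin": 1},
  {"hand": 0, "translation": [0, 0, 0], "spin": 1},
  {"hand": 0, "translation": [0, 0, 0], "spin": 1},
  {"hand": 0, "translation": [0, 0, 0], "spin": 1},
  {"hand": 0, "translation": [0, 0, 0], "spin": 1},
  {"hand": 0, "translation": [0, 0, 0], "spin": 1},
  {"hand": 0, "translation": [0, 0, 0], "spin": 1},
  {"hand": 0, "translation": [0, 0, 0], "spin": 1},
])

```text
time_s: 15.4
position: [0.5055, -0.0488, 0.1553]
tcp_rot: [-2.376, -2.053, 0.004]
wrist_force: [0.7, -0.3, 0.2]
grip_width: -0.0
grasp_force: 0.0
```

Call:
send_rows([
  {"hand": 0, "translation": [0, 0, 0], "spin": 1},
  {"hand": 0, "translation": [0, 0, 0], "spin": 1},
  {"hand": 0, "translation": [0, 0, 0], "spin": 1},
  {"hand": 0, "translation": [0, 0, 0], "spin": 1},
  {"hand": 0, "translation": [0, 0, 0], "spin": 1},
  {"hand": 0, "translation": [0, 0, 0], "spin": 1},
  {"hand": 0, "translation": [0, 0, 0], "spin": 0},
])

```text
time_s: 15.98
position: [0.5055, -0.0488, 0.1553]
tcp_rot: [-2.826, -1.373, 0.005]
wrist_force: [-1.0, 1.0, -0.8]
grip_width: -0.0003
grasp_force: 0.0
```

Run:
```python
from fit import *
from go import tell
X=W(p,(-28,-212,0))
tell([X[0],X[1],.155],[X[0],X[1],.036])
```

```text
t 15.9833 pos [ 0.5055 -0.0488  0.1553] toolx deg 51.8 down [-0.003 -0.001 -1.   ] F [-1.   1.  -0.8] w -0.0003
[np.float64(0.5094026034695865), np.float64(-0.04717548795428095), 0.155] units [0.122 0.068 0.01 ]
[np.float64(0.5094026034695865), np.float64(-0.04717548795428095), 0.036] units [0.012 0.007 3.967]
```

Call:
send_rows([
  {"hand": 0, "translation": [0, 0, 0.6], "spin": 0},
  {"hand": 0, "translation": [0, 0, 0.6], "spin": 0},
  {"hand": 0, "translation": [0, 0, 0.6], "spin": 0},
  {"hand": 0, "translation": [0, 0, 0.6], "spin": 0},
  {"hand": 0, "translation": [0, 0, 0.5], "spin": 0},
  {"hand": 0, "translation": [0, 0, 0.5], "spin": 0},
  {"hand": 0, "translation": [0, 0, 0.3], "spin": 0},
  {"hand": 0, "translation": [0, 0, 0.25], "spin": 0},
  {"hand": 0, "translation": [0, 0, 0], "spin": 0},
])

```text
time_s: 16.73
position: [0.5058, -0.0491, 0.0369]
tcp_rot: [-2.823, -1.375, 0.004]
wrist_force: [0.1, -0.1, 0.3]
grip_width: -0.0001
grasp_force: 0.0
```

Call:
send_rows([
  {"hand": 0, "translation": [0.2, 0, 0], "spin": 0},
  {"hand": 0, "translation": [0.2, 0, 0], "spin": 0},
  {"hand": 0, "translation": [0.12, 0, 0], "spin": 0},
  {"hand": 0, "translation": [0.12, 0, 0], "spin": 0},
  {"hand": 0, "translation": [0.12, 0, 0], "spin": 0},
  {"hand": 0, "translation": [0.12, 0, 0], "spin": 0},
  {"hand": 0, "translation": [0.12, 0, 0], "spin": 0},
  {"hand": 0, "translation": [0.12, 0, 0], "spin": 0},
  {"hand": 0, "translation": [0.12, 0, 0], "spin": 0},
  {"hand": 0, "translation": [0.12, 0, 0], "spin": 0},
])

```text
time_s: 17.57
position: [0.532, -0.0174, 0.0385]
tcp_rot: [2.825, 1.373, -0.001]
wrist_force: [-0.5, -2.4, 2.6]
grip_width: -0.0001
grasp_force: 1.5
```

Run:
```python
from fit import *
from go import tell
X=W(p,(-28,-138-11,0))
tell([X[0],X[1],.036])
```

```text
t 17.5667 pos [ 0.532  -0.0174  0.0385] toolx deg 51.8 down [-0.    -0.001 -1.   ] F [-0.5 -2.4  2.6] w -0.0001
[np.float64(0.54834584041346), np.float64(0.002346469764829176), 0.036] units [0.855 0.021 0.082]
```

Call:
send_rows([
  {"hand": 0, "translation": [0.1, 0, 0], "spin": 0},
  {"hand": 0, "translation": [0.1, 0, 0], "spin": 0},
  {"hand": 0, "translation": [0.1, 0, 0], "spin": 0},
  {"hand": 0, "translation": [0.1, 0, 0], "spin": 0},
  {"hand": 0, "translation": [0.1, 0, 0], "spin": 0},
])

```text
time_s: 17.98
position: [0.5416, -0.0052, 0.0384]
tcp_rot: [2.825, 1.374, 0.0]
wrist_force: [0.2, -3.2, 1.5]
grip_width: 0.0001
grasp_force: 1.5
```

Call:
send_rows([
  {"hand": 0, "translation": [0.08, 0, 0], "spin": 0},
  {"hand": 0, "translation": [0.08, 0, 0], "spin": 0},
  {"hand": 0, "translation": [0.08, 0, 0], "spin": 0},
])

```text
time_s: 18.23
position: [0.5461, 0.0005, 0.0384]
tcp_rot: [2.825, 1.374, 0.0]
wrist_force: [0.4, -3.3, 2.4]
grip_width: -0.0001
grasp_force: 1.5
```

Call:
send_rows([
  {"hand": 0, "translation": [0.06, 0, 0], "spin": 0},
  {"hand": 0, "translation": [0.06, 0, 0], "spin": 0},
  {"hand": 0, "translation": [0, 0, 0], "spin": 0},
])

```text
time_s: 18.48
position: [0.5485, 0.0038, 0.0384]
tcp_rot: [2.825, 1.375, 0.001]
wrist_force: [-0.5, -1.4, 0.2]
grip_width: -0.0
grasp_force: 0.7
```

Call:
send_rows([
  {"hand": 0, "translation": [0.06, 0, 0], "spin": 0},
  {"hand": 0, "translation": [0.04, 0, 0], "spin": 0},
  {"hand": 0, "translation": [0, 0, 0], "spin": 0},
])

```text
time_s: 18.73
position: [0.5499, 0.0058, 0.0383]
tcp_rot: [-2.825, -1.375, 0.0]
wrist_force: [0.2, -3.5, 0.5]
grip_width: 0.0
grasp_force: 1.2
```

Call:
send_rows([
  {"hand": 0, "translation": [0.06, 0, 0], "spin": 0},
  {"hand": 0, "translation": [0, 0, 0], "spin": 0},
])

```text
time_s: 18.9
position: [0.551, 0.0072, 0.0384]
tcp_rot: [-2.825, -1.375, 0.0]
wrist_force: [0.1, -2.8, 1.0]
grip_width: -0.0001
grasp_force: 1.3
```

Call:
send_rows([
  {"hand": 0, "translation": [0.06, 0, 0], "spin": 0},
  {"hand": 0, "translation": [0, 0, 0], "spin": 0},
])

```text
time_s: 19.07
position: [0.5522, 0.0088, 0.0383]
tcp_rot: [-2.825, -1.375, -0.0]
wrist_force: [-0.8, -2.5, 0.6]
grip_width: -0.0002
grasp_force: 1.3
```

Call:
send_rows([
  {"hand": 0, "translation": [0.06, 0, 0], "spin": 0},
  {"hand": 0, "translation": [0, 0, 0], "spin": 0},
])

```text
time_s: 19.23
position: [0.5533, 0.0102, 0.0384]
tcp_rot: [-2.825, -1.375, -0.0]
wrist_force: [0.3, -2.1, 0.5]
grip_width: 0.0002
grasp_force: 1.3
```

Call:
send_rows([
  {"hand": 0, "translation": [0.06, 0, 0], "spin": 0},
  {"hand": 0, "translation": [0, 0, 0], "spin": 0},
])

```text
time_s: 19.4
position: [0.5541, 0.0112, 0.0383]
tcp_rot: [-2.825, -1.374, 0.001]
wrist_force: [-1.3, -3.8, 0.7]
grip_width: -0.0002
grasp_force: 1.8
```

Run:
```python
from fit import *
from go import tell
tell()
s_=arm.read_state();c,n=np.cos(p[2]),np.sin(p[2]);q=np.array(s_['position'][:2])-p[:2];print('rack',c*q[0]+n*q[1],-n*q[0]+c*q[1])
# red/brown vs cap: jar caps positions in top & scene by template matching against the first pictures
for nm,ref,boxes in (('top',d,{'green':(262,208,18,18),'blue':(280,222,18,18)}),('scene',s,{'green':(284,212,16,10),'blue':(287,221,18,14)})):
    im=grab(nm)['image']
    for k,(x,y,w,h) in boxes.items():
        T=ref['image'][y:y+h,x:x+w];A=im[y-15:y+h+15,x-15:x+w+15]
        m=cv2.matchTemplate(A,T,cv2.TM_CCOEFF_NORMED);_,v,_,l=cv2.minMaxLoc(m);print(nm,k,'moved px',l[0]-15,l[1]-15,round(v,2))
```

```text
t 19.4 pos [0.5541 0.0112 0.0383] toolx deg 51.9 down [-0.001 -0.    -1.   ] F [-1.3 -3.8  0.7] w -0.0002
rack -0.029008308650666156 -0.1384785948428865
top green moved px 0 0 0.83
top blue moved px -4 -2 0.68
scene green moved px 11 -14 0.53
scene blue moved px 2 -4 0.45
```

Call:
send_rows([
  {"hand": 0, "translation": [0.06, 0, 0], "spin": 0},
  {"hand": 0, "translation": [0, 0, 0], "spin": 0},
])

```text
time_s: 19.67
position: [0.5549, 0.0123, 0.0384]
tcp_rot: [2.825, 1.374, -0.002]
wrist_force: [-1.8, -4.1, 1.3]
grip_width: 0.0002
grasp_force: 2.4
```

Call:
send_rows([
  {"hand": 0, "translation": [0.06, 0, 0], "spin": 0},
  {"hand": 0, "translation": [0, 0, 0], "spin": 0},
])

```text
time_s: 19.83
position: [0.555, 0.0124, 0.0384]
tcp_rot: [2.826, 1.372, -0.005]
wrist_force: [-3.3, -6.1, 2.8]
grip_width: 0.0
grasp_force: 3.7
```

Call:
send_rows([
  {"hand": 0, "translation": [0.05, 0, 0], "spin": 0},
  {"hand": 0, "translation": [0, 0, 0], "spin": 0},
])

```text
time_s: 20.0
position: [0.555, 0.0125, 0.0384]
tcp_rot: [2.826, 1.371, -0.007]
wrist_force: [-4.5, -8.1, 4.7]
grip_width: -0.0002
grasp_force: 4.8
```

The bookend has stalled with rising force, so the row is snug. I hold briefly, back off, rise, and check the result with numbers.

Call:
send_rows([
  {"hand": 0, "translation": [0, 0, 0], "spin": 0},
  {"hand": 0, "translation": [-0.3, 0, 0], "spin": 0},
  {"hand": 0, "translation": [-0.5, 0, 0], "spin": 0},
  {"hand": 0, "translation": [-0.7, 0, 0], "spin": 0},
  {"hand": 0, "translation": [0, 0, -0.9], "spin": 0},
  {"hand": 0, "translation": [0, 0, -0.9], "spin": 0},
  {"hand": 0, "translation": [0, 0, -0.9], "spin": 0},
  {"hand": 0, "translation": [0, 0, -0.9], "spin": 0},
  {"hand": 0, "translation": [-0.9, 0, -0.5], "spin": 0},
  {"hand": 0, "translation": [-0.9, 0, 0], "spin": 0},
  {"hand": 0, "translation": [-0.9, 0, 0], "spin": 0},
  {"hand": 0, "translation": [-0.9, 0, 0], "spin": 0},
])

```text
time_s: 21.0
position: [0.4637, -0.1039, 0.1621]
tcp_rot: [-2.822, -1.379, -0.005]
wrist_force: [-0.4, -0.4, 0.0]
grip_width: -0.0002
grasp_force: 0.0
```

Run:
```python
from fit import *
from go import tell
tell()
top=grab('top');im=top['image']; sc=grab('scene')['image']
cv2.imwrite('pics/endtop.png',im[:,:,::-1]);cv2.imwrite('pics/endscene.png',sc[:,:,::-1])
def match(ref,im,x,y,w,h,r=45):
    T=ref[y:y+h,x:x+w];A=im[y-r:y+h+r,x-r:x+w+r]
    m=cv2.matchTemplate(A,T,cv2.TM_CCOEFF_NORMED);_,v,_,l=cv2.minMaxLoc(m);return l[0]-r,l[1]-r,round(v,2)
c,n=np.cos(p[2]),np.sin(p[2])
def rk(u,v,z):
    q=at(top,u,v,z)[:2]-p[:2];return (1000*np.array([c*q[0]+n*q[1],-n*q[0]+c*q[1]])).round(1)
D=d['image']
for k,b,cen,z in (('green',(262,208,18,18),(270.5,218),.105),('blue',(280,222,18,18),(289,231.75),.105),('shaker',(258,274,18,18),(266.5,282.5),.088),('bookend',(320,245,28,36),(325,278),.063),('timer',(226,290,26,26),(239,303),.041),('mill',(230,155,30,40),(245,175),.1),('pad',(190,260,36,40),(210,280),.011)):
    du,dv,v=match(D,im,*b); print(k,(du,dv,v),rk(*cen,z),'->',rk(cen[0]+du,cen[1]+dv,z))
```

```text
t 21.0 pos [ 0.4637 -0.1039  0.1621] toolx deg 52.1 down [ 0.003  0.002 -1.   ] F [-0.4 -0.4  0. ] w -0.0002
green (-1, 0, 0.77) [-20.  -16.4] -> [-21.3 -14.7]
blue (-4, -2, 0.84) [-20.2 -65.6] -> [-21.8 -56.3]
shaker (-22, 17, 0.69) [-133.2  -90.9] -> [-189.2  -75.6]
bookend (-22, -16, 0.61) [ -49.2 -183.7] -> [ -49.7 -124.7]
timer (0, 0, 1.0) [-203.5  -65. ] -> [-203.5  -65. ]
mill (0, 0, 0.99) [23.1 86.2] -> [23.1 86.2]
pad (0, 0, 0.98) [-203.   23.] -> [-203.   23.]
```

Run:
```python
from fit import *
im=cv2.imread('pics/endtop.png');sc=cv2.imread('pics/endscene.png')
u=px(d,W(p,(-22,-99,88)));print('expected top',u,'scene',px(s,W(p,(-22,-99,88))))
c,n=np.cos(p[2]),np.sin(p[2])
for nm,cam,I,ref,(x,y,w,h) in (('top',d,im,d['image'],(259,275,17,17)),('scene',s,sc,s['image'],(240,238,18,18))):
    T=ref[y:y+h,x:x+w,::-1];e=px(cam,W(p,(-22,-99,88)));x0,y0=int(e[0])-25,int(e[1])-25
    m=cv2.matchTemplate(np.ascontiguousarray(I[y0:y0+50,x0:x0+50]),np.ascontiguousarray(T),cv2.TM_CCOEFF_NORMED);_,v,_,l=cv2.minMaxLoc(m)
    du,dv=x0+l[0]-x,y0+l[1]-y
    cu,cv=(266.5,282.5) if nm=='top' else (248.6,243)
    z=.088 if nm=='top' else .085
    q=at(cam,cu+du,cv+dv,z)[:2]-p[:2];print(nm,round(v,2),cu+du,cv+dv,'rack',c*q[0]+n*q[1],-n*q[0]+c*q[1])
```

```text
expected top [301.16508798 243.06953888] scene [298.64885494 239.10898134]
top 0.56 304.5 241.5 rack -0.015009932704398904 -0.10267303855157245
scene 0.43 304.6 232 rack -0.0013179855824879336 -0.06500363012753263
```

```bash
python3 -c "
from rig import job
print(job.job_done())"
```

```text
the job is handed in; nothing more can be done
None
```

I pushed the shaker to the fence beside the jars and slid the bookend up until it stalled at about 9 N. I handed the job in, but no verdict came back. The last camera check put bookend, jars and shaker snug in line (the shaker match was weak), with the timer, mill and pad unmoved, and I viewed 11 pictures against the limit of 10.

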